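Vent-cap a media bottle for the steriliser

ROBOT

A 6-joint arm with a two-finger parallel gripper is mounted at the origin on a cart in front of the work surface, level with it; the furniture and walls round the work are solid. World frame = base frame: x ahead of the robot, y to its left, z up, the work surface at z = 0. Lengths are in m, angles in rad, forces in N, time in s.
With the tool pointing down it reaches from about 0.325 to 0.775 m from the base axis. Payload 5.5 kg.
Tool frame: the origin (TCP) lies between the finger pads; the fingertips stand 17 mm ahead of it and the grasp point (between the pads) lies 2 mm behind it (env.tips_ahead is the distance from the TCP to the fingertips, in m); z points along the fingers, y is the line along which they close (so a half turn about z gives the same grasp; the last joint's range is limited). The gripper opens to 85 mm and grips with 20 to 120 N. Pads are 22 mm wide; open, the fingers measure 114 mm over their backs; the gripper's body (76 mm by 85 mm) begins 54 mm behind the grasp point. The pads swing forward as they close: fully open they stand 13 mm farther back than shut.
Start: joints at [-1.217, 0.091, 1.231, -0, 1.82, -0.057], TCP at [0.24, -0.55, 0.248] pointing down, gripper open.
Joint ranges: [-2.87, 2.87], [-0.86, 2.18], [0.17, 2.46], [-1.51, 4.65], [0.06, 2.69], [-2.65, 2.65]. Speed limits (rad/s): [2.57, 2.57, 3.01, 3.14, 3.14, 3.14].

INTERFACE

Orientations are given as a unit quaternion [x, y, z, w].
In Python, from station import env gives the robot as it stands.
- The arm moves only by the shell command python3 -m creep 'ROWS' [FORCE]. ROWS is JSON, a list that holds one entry, the list of rows, each a list of 7 numbers: the shift along the tool's x, y, z in units of 40 mm (1.0 is 40 mm), then the turn, a rotation vector about the tool's x, y, z in units of 6 degrees (1.0 is 6 degrees), then the opening, from 0 (shut) to 1 (fully open). A call has 1 to 10 rows; each row is the pose to reach, as a shift and turn from the pose commanded when the call began, along the tool's axes at that moment; what a row does not reach only later rows make up. A row lasts 1/10 s, in which the tool goes at most 50 mm and 8.59 degrees, less where a joint would pass 70% of its speed; a pose out of reach is approached as far as the arm can. A call with a gripper value outside its range is refused whole. The fingers move at their own pace and stop on an object; FORCE is the grip in N (left out, the last holds). Time passes only in rows, so rows that repeat a pose let the fingers close. It gives the time, the measured TCP pose, the force, the opening and the grip force at its end, in the units of the state.
- env.sense(): the state, without advancing time (a new reading comes with each control period).
- env.capture(name): name is "scene" or "side" or "wrist"; returns a dict with "image" (480x640x3 uint8, red, green, blue), "K" (3x3 intrinsics, pixels), "position" and "rotation" of the camera in the world. Camera axes: x right, y down, z forward; pixel columns grow to the right and rows downward; lengths in m; the calibration is good to about 2 mm. A picture is of the moment at which its call begins. There is no depth.
- env.finish_job(): hands the job in; it is judged then, once.
Trained networks look in a picture, given as the dict that the camera call returned (one of the last four; its "shot" number tells which), for a name from the list of things; names that differ only in an ending like _2 or _b are one class to them, and where a whole thing is asked for, a point or a joint stands for the part that bears it (a point fixed in the world has none). Each returns a list of dicts, best first, with "conf" (0 to 1); they miss things now and then, are a little off and sometimes report something else, mostly with a low value. They report only what shows in the picture. A call takes as long as a camera call. They do not tell look-alikes from the thing itself.
- env.outline_of(picture, name): "mask" (480x640 bool, what is visible of it) and "centre" ([column, row] in pixels, amid what is visible of it).
- env.place_of(picture, name): "centre" ([column, row] in pixels: a listed point, or the origin of a listed thing).
The state is a dict: "t": time; "qpos": joint angles; "qd": joint speeds; "joint_efforts": joint torques, N m; "position": TCP position; "eef_rot": TCP orientation; "contact_force": force on the tool from outside, world axes, zero at the start; "moment": the same for the moment, N m; "finger_gap": finger opening in m; "grasp_force": force on a finger pad.
Only numpy, scipy, OpenCV 4.12 (cv2) and the standard library are available. Lean on these libraries where they do the work, as an engineer would, in place of code of your own. Each camera call takes 0.05 s, during which the arm holds its last target. There are 200 camera calls.

TASK

Get the media bottle and its stirring ball ready for the steriliser: first take the white ball out of its cork ring, lower it gently into the steel pot and let go of it there without letting it drop. Then screw the bottle's blue cap clockwise until it bottoms out, back it off a quarter turn so that the bottle can vent, and finish with the gripper still holding the cap there. Leave everything else where it stands.

Things in the scene. Friction and masses are not known exactly. Their poses are not given: they have to be found in the camera images.
- bottle: clear media bottle, 70 mm across, shoulder narrowing from 88 mm up to the neck at 116 mm, in a dark round holder 92 mm across with a grey collar, fixed to the worktop (cannot turn or tip). Origin on its axis at the worktop, z up. A glass flange 48 mm across ends at 121 mm, below the cap, with a small red mark on the bottle's -x side
- cap_turn (a joint): cap angle in rad: 0 = bottomed out (hard stop), growing counterclockwise seen from above as it unscrews; a quarter turn is 1.57. Starts at 1.1 to 2.6, engaged in the thread (rises 0.64 mm per rad), with a steady drag of 0.12 N m; it stays where it is left. Another stop at 3.6: it cannot come off. The cap's white stripe points to the red mark at 0
- cap_grip (a point): point on the cap's axis, 13 mm above its underside (mid height). Grip the cap across its ribbed side from above, in any direction
- pot: round open steel pot, loose, 0.6 kg, upright, 148 mm across at the rim, inside 134 mm across at the floor and 66 mm high, wall 3 mm; origin under its centre, at the worktop
- pot_in (a point): centre of the pot's inner floor
- cork_ring: cork ring lying flat, stuck to the worktop, 68 mm across, 18 mm high, hole 24 mm; the ball sits in its hole. Origin under its centre
- ball_center (a point): centre of the white stirring ball, 40 mm across, about 70 g, resting in the hole of the cork ring with its centre about 34 mm above the worktop
- ball: the same white ball (its axes turn as it rolls)
- dropper: bystander: small white dropper bottle with blue cap, 33 mm across, 83 mm high, beyond the work; origin under its centre
- brown_dropper: bystander: small brown dropper bottle with green cap, 33 mm across, 83 mm high, beyond the work; origin under its centre
- case: bystander: yellow case, 58 x 88 x 34 mm, at the left; origin under its centre
- pen: bystander: black and white marker, 135 mm long, lying at the right; origin under its centre
- cap: blue ribbed screw cap on the bottle's neck, 54 mm across, 26 mm high, with a white stripe on top and side. Origin on its axis at its underside, 123.5 mm above the worktop when bottomed out
Things that resemble listed ones, but are neither listed nor needed, are in the scene too. What is shaped like the pot but red is not meant.

How it is judged:
By the outcome, as a careful person would: the job done as asked, in the order asked, and still so for the second after the job is handed in, while the arm keeps its last pose, push and grip.
It also fails if it takes over 67 s, if anything falls off the work surface, if the arm or the gripper's body presses on something with over 40 N, if the wrist force passes 120 N, or if a joint passes its speed limit or range.

## Working session

There is one attempt and no reset: what is moved stays moved. The work goes in short steps, Python scripts to look and compute and a shell command to move; the robot and the scene stay as the last step left them, time stands still between calls to the robot, and variables do not carry over. Pictures are saved under pics/ and viewed, at most 10 in all, crops included, and the job is handed in when it is done.

```bash
mkdir -p pics; ls; cat > h.py <<'E'
from station import env
import numpy as np, cv2
from scipy.spatial.transform import Rotation as R
def ray(p,uv):
    d=np.array(p["rotation"])@np.linalg.inv(p["K"])@np.array([uv[0],uv[1],1.0]); return np.array(p["position"]),d/np.linalg.norm(d)
def atz(p,uv,z):
    o,d=ray(p,uv); return o+d*(z-o[2])/d[2]
def proj(p,X):
    c=np.array(p["rotation"]).T@(np.array(X)-p["position"]); q=np.array(p["K"])@c; return q[:2]/q[2]
def save(p,n,crop=None,s=1):
    im=p["image"][...,::-1]
    if crop: a,b,c,d=crop; im=im[b:d,a:c]
    cv2.imwrite("pics/"+n,cv2.resize(im,None,fx=s,fy=s,interpolation=cv2.INTER_CUBIC))
def tool(target,pos=None,rot=None):
    s=env.sense(); r=R.from_quat(s["eef_rot"]).as_matrix(); return r.T@(np.array(target)-s["position"])/0.04
E
python3 - <<'E'
from h import *
np.set_printoptions(precision=4,suppress=True)
for c in ("scene","side"):
    p=env.capture(c); save(p,c+".png"); print(c,p["position"])
    for n,z in (("ball_center",.034),("pot",0),("pot_in",.003),("cap_grip",.1375),("bottle",0),("cork_ring",0),("cap",.125)):
        print(n,[(np.round(d["centre"],1),round(d["conf"],2),atz(p,d["centre"],z)[:2]) for d in env.place_of(p,n)])
s=env.sense();print(s)
E
```

```text
pics
scene [-0.1254  1.0417  1.1939]Traceback (most recent call last):
  File "<stdin>", line 6, in <module>
  File "h.py", line 7, in atz
    o,d=ray(p,uv); return o+d*(z-o[2])/d[2]
        ~~~^^^^^^
  File "h.py", line 5, in ray
    d=np.array(p["rotation"])@np.linalg.inv(p["K"])@np.array([uv[0],uv[1],1.0]); return np.array(p["position"]),d/np.linalg.norm(d)
      ~~~~~~~~~~~~~~~~~~~~~~~^~~~~~~~~~~~~~~~~~~~~~
ValueError: matmul: Input operand 1 has a mismatch in its core dimension 0, with gufunc signature (n?,k),(k,m?)->(n?,m?) (size 3 is different from 4)
```

```bash
sed -i 's/np.array(p\["rotation"\])/R.from_quat(p["rotation"]).as_matrix()/' h.py
python3 - <<'E'
from h import *
np.set_printoptions(precision=4,suppress=True)
for c in ("scene","side"):
    p=env.capture(c); save(p,c+".png"); print(c,p["position"],p["rotation"])
    for n,z in (("ball_center",.034),("pot",0),("pot_in",.003),("cap_grip",.1375),("bottle",0),("cork_ring",0),("cap",.125)):
        print(n,[(np.round(d["centre"],1),round(d["conf"],2),atz(p,d["centre"],z)[:2]) for d in env.place_of(p,n)])
s=env.sense();print(s)
E
```

```text
scene [-0.1254  1.0417  1.1939] [-0.2791  0.8754 -0.3771  0.1161]
ball_center [(array([368.5, 190.8]), 0.48, array([ 0.5511, -0.2174]))]
pot [(array([235.8, 408.7]), 0.92, array([0.4099, 0.5795])), (array([301.1, 290.4]), 0.78, array([0.4978, 0.2113])), (array([357.2, 212.5]), 0.47, array([ 0.5442, -0.1441]))]
pot_in [(array([303.4, 289.4]), 0.65, array([0.4933, 0.2069])), (array([235. , 408.4]), 0.62, array([0.4105, 0.5811]))]
cap_grip [(array([358.9, 214. ]), 0.65, array([ 0.46 , -0.005])), (array([369. , 188.9]), 0.51, array([ 0.494 , -0.1132]))]
bottle [(array([349.9, 249. ]), 0.73, array([0.4764, 0.0027]))]
cork_ring [(array([371.8, 198.5]), 0.48, array([ 0.5424, -0.2277]))]
cap [(array([353.3, 215.1]), 0.67, array([ 0.477 , -0.0046]))]
side [ 0.2877 -1.052   0.609 ] [ 0.8324 -0.0739  0.0587 -0.546 ]
ball_center []
pot [(array([306. , 264.7]), 0.75, array([0.4883, 0.1713])), (array([268.3, 220.4]), 0.58, array([0.408 , 0.5679]))]
pot_in [(array([265.1, 216.7]), 0.59, array([0.3986, 0.602 ])), (array([303.8, 258.6]), 0.57, array([0.4874, 0.2086]))]
cap_grip [(array([309.8, 249. ]), 0.82, array([ 0.4669, -0.0176]))]
bottle [(array([307.5, 297.4]), 0.65, array([ 0.4611, -0.0222]))]
cork_ring [(array([355.3, 341.5]), 0.71, array([ 0.5355, -0.2322]))]
cap [(array([311.1, 254.1]), 0.54, array([ 0.4696, -0.0218])), (array([261.3, 242.1]), 0.46, array([0.3509, 0.0736]))]
{'t': 0.9, 'qpos': array([-1.2167,  0.0911,  1.2307,  0.    ,  1.8198, -0.0567]), 'qd': array([ 0.0008, -0.0004, -0.0002, -0.0018,  0.0006, -0.0024]), 'joint_efforts': array([  0.0013, -45.8464, -41.8096,  -0.0002,   0.0007,  -0.    ]), 'position': array([ 0.2396, -0.5501,  0.2483]), 'eef_rot': array([0.979, 0.204, 0.   , 0.   ]), 'contact_force': array([ 0.3004, -0.4055,  0.0788]), 'moment': array([-0.042 ,  0.0395, -0.0474]), 'grasp_force': 0.0, 'finger_gap': 0.08537265464046292}
```

View pics/scene.png

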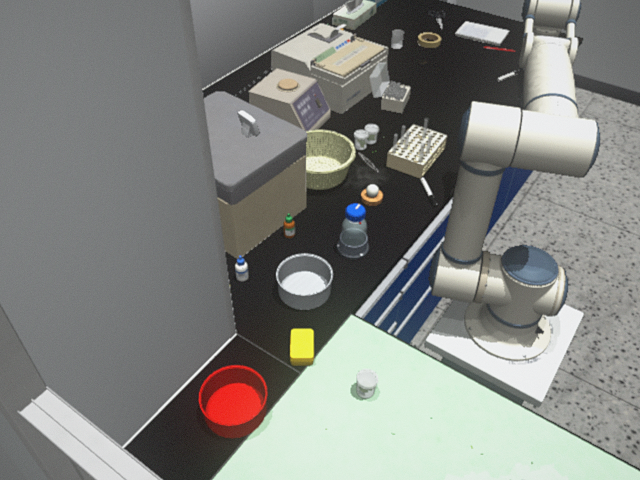

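View pics/side.png

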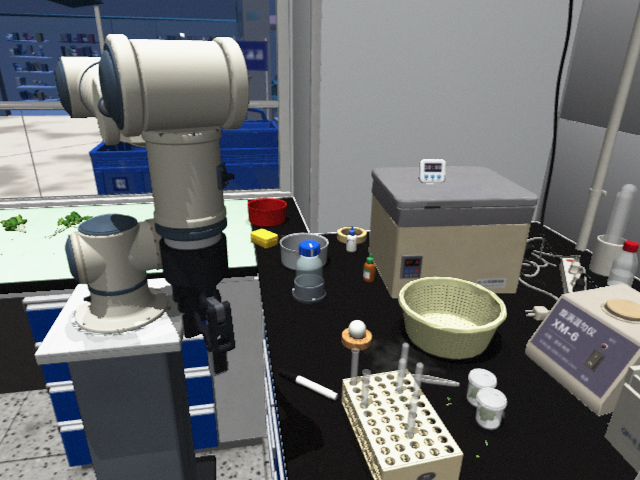

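Scene view: the ball sits in its ring at (373,191). Pots are at (304,281), steel, and (234,400), red. The steel one fits the description. Caps are at (355,212) on the bottle in its holder, (241,262) on the small dropper and (289,217) on the brown dropper. The first one is meant. I'll confirm with a crop and triangulate.

```bash
python3 - <<'E'
from h import *
np.set_printoptions(precision=4,suppress=True)
P={c:env.capture(c) for c in("scene","side")}
save(P["scene"],"crop1.png",(220,160,420,320),4)
O={}
for n in("ball","pot","cap","cork_ring"):
    for c in P:
        for d in env.outline_of(P[c],n):
            m=d["mask"].astype(np.uint8); x,y,w,h=cv2.boundingRect(m)
            print(n,c,np.round(d["centre"],1),round(d["conf"],2),(x,y,w,h)); O.setdefault((n,c),[]).append((x+w/2-.5,y+h/2-.5,m))
def tri(u,v):
    A=[];b=[]
    for c,q in(("scene",u),("side",v)):
        o,d=ray(P[c],q);M=np.eye(3)-np.outer(d,d);A.append(M);b.append(M@o)
    X=np.linalg.lstsq(np.vstack(A),np.hstack(b),rcond=None)[0]; return X,proj(P["scene"],X)-u,proj(P["side"],X)-v
for n in("ball","cap"):
  for a in O.get((n,"scene"),[]):
    for b in O.get((n,"side"),[]): print(n,*tri(a[:2],b[:2]))
for c in P:
  im=cv2.cvtColor(P[c]["image"],cv2.COLOR_RGB2HSV)
  x0=atz(P[c],(373,191) if c=="scene" else (356,329),.034);print(c,"ball",x0)
E
```

```text
ball scene [371.2 191.1] 0.58 (366, 185, 13, 12)
ball side [355.6 327.4] 0.61 (348, 319, 18, 19)
pot scene [232.4 402.6] 0.82 (199, 366, 68, 72)
pot scene [303.6 282.7] 0.56 (277, 254, 55, 56)
pot side [263.1 210.9] 0.93 (247, 197, 39, 30)
pot side [369.3 269.3] 0.7 (363, 255, 13, 27)
pot side [296.6 248.6] 0.62 (279, 233, 49, 35)
cap scene [352.1 214.5] 0.87 (345, 204, 20, 19)
cap side [307.5 249.6] 0.88 (298, 240, 22, 17)
cork_ring scene [372.8 197.1] 0.65 (361, 191, 21, 15)
cork_ring side [357.8 343.5] 0.68 (341, 329, 31, 22)
cork_ring side [304.7 385.7] 0.41 (278, 368, 59, 31)
ball [ 0.5408 -0.2255  0.0325] [0.6374 0.5564] [ 1.0244 -0.5843]
cap [ 0.4692 -0.0024  0.1353] [0.9753 0.8424] [ 1.1954 -0.6677]
scene ball [ 0.5392 -0.2248  0.034 ]
side ball [ 0.5352 -0.2331  0.034 ]
```

View pics/crop1.png

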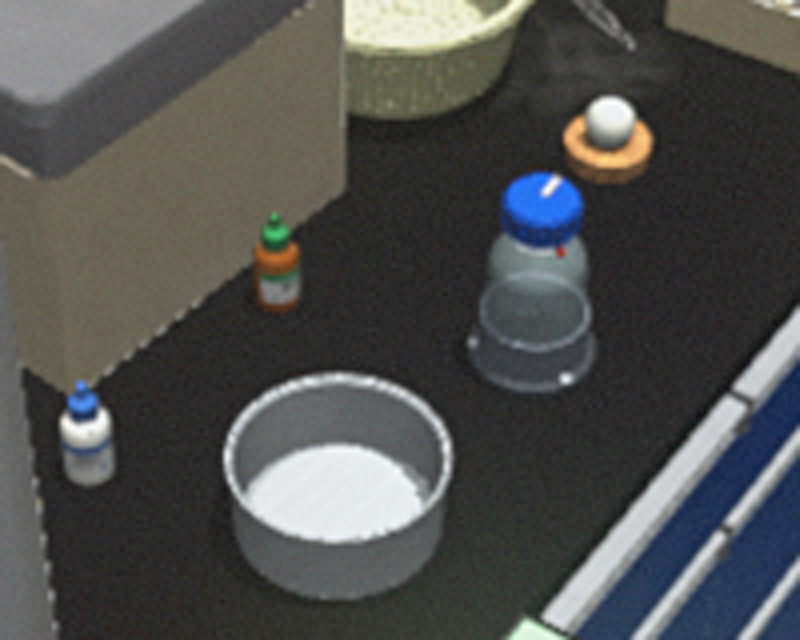

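The crop confirms it: steel pot at centre, blue cap on the bottle in its clear/dark holder with a red mark, and the ball in its cork ring. I'm setting off for a point above the ball.

```bash
python3 -m creep '[[[10.1,-4.4,1,0,0,0,1],[10.1,-4.4,1,0,0,0,1],[10.1,-4.4,1,0,0,0,1],[10.1,-4.4,1,0,0,0,1],[10.1,-4.4,1,0,0,0,1],[10.1,-4.4,1,0,0,0,1],[10.1,-4.4,1,0,0,0,1],[10.1,-4.4,1,0,0,0,1],[10.1,-4.4,1,0,0,0,1],[10.1,-4.4,1,0,0,0,1]]]' 20
python3 - <<'E'
from h import *
np.set_printoptions(precision=4,suppress=True)
s=env.sense(); print(s["t"],s["qpos"],s["position"],s["eef_rot"],env.tips_ahead)
p=env.capture("wrist"); save(p,"w1.png"); print(p["position"],p["rotation"])
for n in("ball","cork_ring"):
    for d in env.outline_of(p,n):
        m=d["mask"].astype(np.uint8); x,y,w,h=cv2.boundingRect(m); c=(x+w/2-.5,y+h/2-.5)
        print(n,d["conf"],(x,y,w,h),atz(p,c,.034 if n=="ball" else .009))
for d in env.place_of(p,"ball_center"): print(d,atz(p,d["centre"],.034))
E
```

```text
t: 2.4
position: [0.5422, -0.2229, 0.2071]
eef_rot: [0.978, 0.207, 0.0, -0.001]
contact_force: [-0.4, -0.3, -0.4]
finger_gap: 0.0856
grasp_force: 0.0
2.4 [-0.4492  0.0506  1.3459  0.002   1.7466  0.7048] [ 0.5422 -0.2229  0.2071] [ 0.9783  0.207   0.     -0.0012] 0.017
[ 0.6088 -0.1947  0.332 ] [ 0.8294 -0.54   -0.079   0.1197]
ball 0.74 (294, 194, 55, 55) [ 0.5412 -0.229   0.034 ]
cork_ring 0.61 (277, 169, 89, 89) [ 0.5413 -0.2293  0.009 ]
{'centre': [323.2, 218.0], 'conf': 0.68} [ 0.5438 -0.2296  0.034 ]
```

View pics/w1.png

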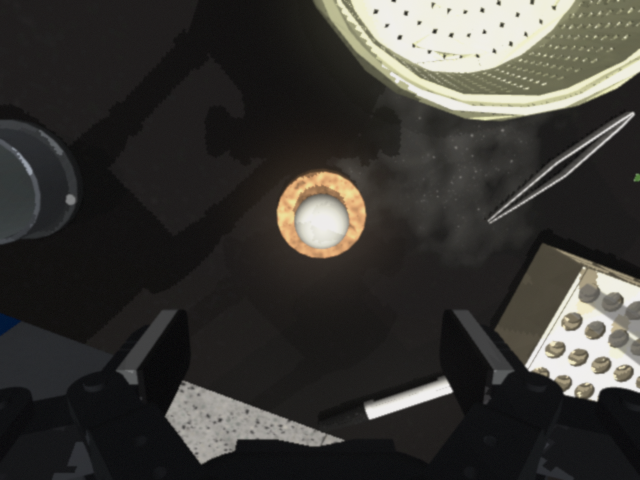

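The wrist view shows the ball centred in its ring at (321,221), with free space on both sides for the fingers. Descending and gripping.

```bash
python3 -m creep '[[[-0.08,0.13,1.2,0,0,0,0.8],[-0.08,0.13,2.4,0,0,0,0.8],[-0.08,0.13,3.4,0,0,0,0.8],[-0.08,0.13,4.1,0,0,0,0.8],[-0.08,0.13,4.15,0,0,0,0.8],[-0.08,0.13,4.15,0,0,0,0.3],[-0.08,0.13,4.15,0,0,0,0.3],[-0.08,0.13,4.15,0,0,0,0.3],[-0.08,0.13,4.15,0,0,0,0.3],[-0.08,0.13,4.15,0,0,0,0.3]]]' 25
```

```text
t: 3.6
position: [0.54, -0.2346, 0.0455]
eef_rot: [0.979, 0.204, 0.002, 0.002]
contact_force: [-3.4, -0.1, 5.5]
finger_gap: 0.0383
grasp_force: 25.0
```

```bash
python3 -m creep '[[[0,0,-0.2,0,0,0,0.3],[0,0,-0.5,0,0,0,0.3],[0,0,-1,0,0,0,0.3],[0,0,-1.5,0,0,0,0.3],[0,0,-1.5,0,0,0,0.3],[0,0,-1.5,0,0,0,0.3]]]'
python3 - <<'E'
from h import *
s=env.sense(); print(s["qpos"],s["position"],s["finger_gap"],s["grasp_force"])
p=env.capture("wrist"); save(p,"w2.png")
for d in env.outline_of(p,"ball"):
    x,y,w,h=cv2.boundingRect(d["mask"].astype(np.uint8)); print(d["conf"],(x,y,w,h),atz(p,(x+w/2,y+h/2),s["position"][2]-.006))
E
```

```text
t: 4.2
position: [0.5393, -0.2336, 0.103]
eef_rot: [0.979, 0.204, 0.001, 0.001]
contact_force: [-0.2, 0.8, -0.0]
finger_gap: 0.0384
grasp_force: 25.3
[-4.66634584e-01  7.66702265e-02  1.50323992e+00  5.36294589e-05
  1.55991872e+00  6.93266878e-01] [ 0.53928176 -0.2335678   0.10301993] 0.038400401210173914 25.27007818222046
0.88 (259, 261, 112, 116) [ 0.54409028 -0.23257193  0.09701993]
```

View pics/w2.png

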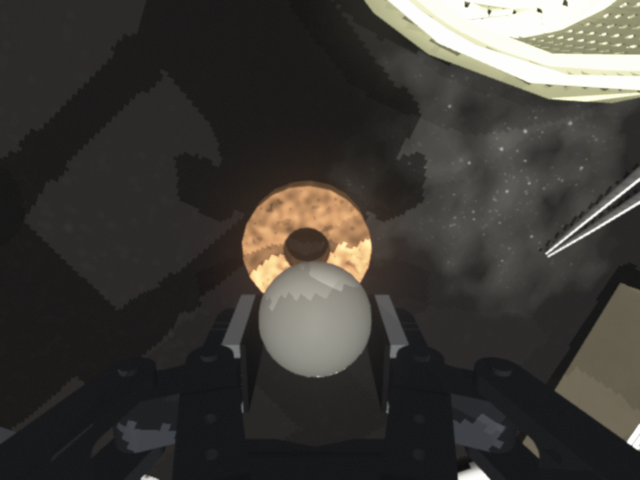

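The ring is empty at (306,245) and the ball is held between the pads at (315,319). Going up and over to the pot.

```bash
python3 -m creep '[[[0,0,-1.2,0,0,0,0.3],[0,0,-2.4,0,0,0,0.3],[0,0,-3.7,0,0,0,0.3],[0.3,-1,-3.7,0,0,0,0.3],[0.6,-2,-3.7,0,0,0,0.3],[1,-3.1,-3.7,0,0,0,0.3],[1.3,-4.2,-3.7,0,0,0,0.3],[1.6,-5.3,-3.7,0,0,0,0.3],[2,-6.4,-3.7,0,0,0,0.3],[2.3,-7.5,-3.7,0,0,0,0.3]]]' 30
python3 -m creep '[[[0.35,-1.1,0,0,0,0,0.3],[0.7,-2.1,0,0,0,0,0.3],[0.95,-2.9,0,0,0,0,0.3],[1,-3.1,0,0,0,0,0.3],[1,-3.1,0,0,0,0,0.3],[1,-3.1,0,0,0,0,0.3]]]'
python3 - <<'E'
from h import *
np.set_printoptions(precision=4,suppress=True)
s=env.sense(); print(s["t"],s["qpos"],s["position"],s["finger_gap"])
def rimfit(p,m,z0=.069):
    c=max(cv2.findContours(m,cv2.RETR_EXTERNAL,cv2.CHAIN_APPROX_NONE)[0],key=len)[:,0]
    X=np.array([atz(p,q,z0)[:2] for q in c]); (x,y),r=cv2.minEnclosingCircle(X.astype(np.float32)); return x,y,r
for c in("wrist","scene"):
    p=env.capture(c); save(p,c+"_3.png")
    for d in env.outline_of(p,"pot"):
        m=d["mask"].astype(np.uint8); print(c,d["conf"],cv2.boundingRect(m),rimfit(p,m))
    for d in env.place_of(p,"pot_in"): print("pot_in",d["conf"],atz(p,d["centre"],.003))
    for d in env.outline_of(p,"ball"):
        b=cv2.boundingRect(d["mask"].astype(np.uint8)); print(c,"ball",b,p["K"][0][0],ray(p,(b[0]+b[2]/2,b[1]+b[3]/2)))
E
```

```text
t: 5.3
position: [0.5027, 0.0801, 0.2488]
eef_rot: [0.979, 0.204, -0.001, -0.0]
contact_force: [0.9, -0.3, -0.3]
finger_gap: 0.0381
grasp_force: 31.1
t: 5.9
position: [0.4906, 0.2071, 0.2496]
eef_rot: [0.979, 0.204, -0.001, 0.0]
contact_force: [-0.5, -0.9, 1.3]
finger_gap: 0.0382
grasp_force: 31.0
5.9 [ 0.336  -0.0891  1.4088 -0.0007  1.8233  1.4963] [0.4906 0.2071 0.2496] 0.03822259610976383
wrist 0.59 (220, 114, 197, 179) (0.4905337691307068, 0.20314648747444153, 0.07290420681238174)
pot_in 0.79 [0.4903 0.2036 0.003 ]
wrist ball (259, 260, 113, 117) 426.6511750760145 (array([0.5575, 0.2354, 0.3744]), array([-0.4201, -0.1858, -0.8883]))
scene 0.97 (276, 254, 56, 56) (0.47773751616477966, 0.22836008667945862, 0.09519053250551224)
scene 0.72 (199, 366, 69, 74) (0.3999280333518982, 0.5970364212989807, 0.08849267661571503)
scene 0.42 (235, 257, 13, 24) (0.6340750455856323, 0.2884014844894409, 0.042521681636571884)
pot_in 0.8 [0.5024 0.2012 0.003 ]
pot_in 0.6 [0.4128 0.5843 0.003 ]
pot_in 0.22 [ 0.5456 -0.2174  0.003 ]
```

View pics/wrist_3.png

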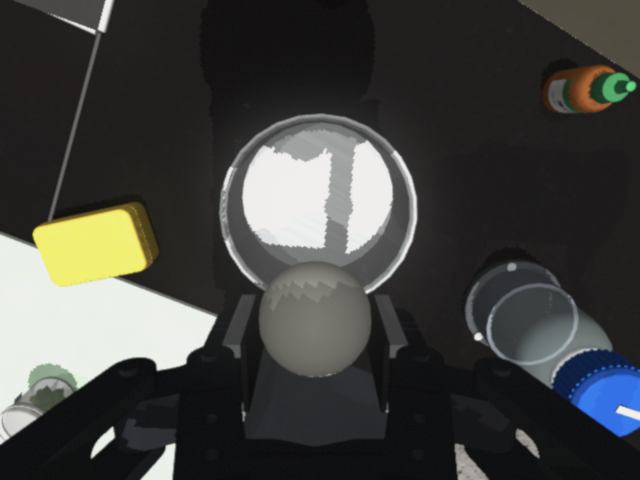

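The wrist view has the steel pot at (318,205) with its inside clear, and the ball still held. Lowering, with a force check near the floor.

```bash
python3 -m creep '[[[-0.03,0.08,1,0,0,0,0.3],[-0.03,0.08,2,0,0,0,0.3],[-0.03,0.08,3,0,0,0,0.3],[-0.03,0.08,3.9,0,0,0,0.3],[-0.03,0.08,4.6,0,0,0,0.3],[-0.03,0.08,5,0,0,0,0.3],[-0.03,0.08,5.2,0,0,0,0.3],[-0.03,0.08,5.2,0,0,0,0.3]]]'
python3 -m creep '[[[0,0,0.03,0,0,0,0.3],[0,0,0.06,0,0,0,0.3],[0,0,0.1,0,0,0,0.3],[0,0,0.1,0,0,0,0.3]]]'
```

```text
t: 7.1
position: [0.4907, 0.2045, 0.042]
eef_rot: [0.979, 0.204, -0.0, 0.0]
contact_force: [0.3, -0.4, -0.3]
finger_gap: 0.0378
grasp_force: 31.0
t: 7.5
position: [0.491, 0.2047, 0.0388]
eef_rot: [0.979, 0.204, 0.0, -0.0]
contact_force: [0.2, -0.7, -0.3]
finger_gap: 0.0378
grasp_force: 31.0
```

```bash
python3 -m creep '[[[0,0,0.03,0,0,0,0.3],[0,0,0.05,0,0,0,0.3],[0,0,0.07,0,0,0,0.3],[0,0,0.07,0,0,0,0.3]]]'
python3 -m creep '[[[0,0,0.03,0,0,0,0.3],[0,0,0.05,0,0,0,0.3],[0,0,0.05,0,0,0,0.3]]]'
```

```text
t: 7.9
position: [0.4906, 0.2045, 0.0353]
eef_rot: [0.979, 0.204, -0.0, 0.0]
contact_force: [0.3, -0.5, -1.6]
finger_gap: 0.0383
grasp_force: 31.0
t: 8.2
position: [0.4911, 0.2047, 0.0343]
eef_rot: [0.979, 0.204, 0.001, -0.0]
contact_force: [-0.9, 0.7, 5.2]
finger_gap: 0.0376
grasp_force: 31.4
```

Floor contact (5 N). Opening.

```bash
python3 -m creep '[[[0,0,-0.02,0,0,0,0.5],[0,0,-0.02,0,0,0,0.55],[0,0,-0.02,0,0,0,0.6],[0,0,-0.02,0,0,0,0.65],[0,0,-0.02,0,0,0,0.65]]]'
python3 -m creep '[[[0,0,-0.4,0,0,0,0.7],[0,0,-1,0,0,0,0.7],[0,0,-2,0,0,0,0.8],[0,0,-3,0,0,0,1],[0,0,-4,0,0,0,1],[0,0,-4.8,0,0,0,1],[0,0,-5,0,0,0,1],[0,0,-5,0,0,0,1]]]'
python3 - <<'E'
from h import *
np.set_printoptions(precision=4,suppress=True)
s=env.sense(); print(s["t"],s["qpos"],s["position"])
p=env.capture("wrist"); save(p,"w4.png")
for n in("ball","cap","pot"):
  for d in env.outline_of(p,n): print(n,d["conf"],d["centre"],atz(p,d["centre"],.023))
for c in ("wrist","side","scene"):
  p=env.capture(c)
  for n in("cap_grip","bottle"):
    for d in env.place_of(p,n): print(c,n,d["conf"],atz(p,d["centre"],.1377 if n[0]=="c" else 0))
E
```

```text
t: 8.7
position: [0.4907, 0.2045, 0.0341]
eef_rot: [0.979, 0.204, -0.0, 0.0]
contact_force: [-0.0, -0.6, -0.6]
finger_gap: 0.0553
grasp_force: 0.0
t: 9.5
position: [0.4913, 0.2048, 0.2368]
eef_rot: [0.979, 0.204, 0.002, -0.0]
contact_force: [0.0, -0.2, -0.1]
finger_gap: 0.0854
grasp_force: 0.0
9.5 [ 0.331  -0.0971  1.4388 -0.      1.7957  1.491 ] [0.4913 0.2048 0.2368]
ball 0.89 [310.1, 201.1] [0.4935 0.2086 0.023 ]
cap 0.96 [596.8, 377.2] [ 0.4476 -0.0972  0.023 ]
cap 0.53 [311.7, 200.0] [0.4949 0.2078 0.023 ]
pot 0.81 [309.8, 226.3] [0.4741 0.2005 0.023 ]
wrist bottle 0.93 [ 0.4701 -0.0086  0.    ]
side cap_grip 0.61 [ 0.4658 -0.0327  0.1377]
side cap_grip 0.44 [0.3573 0.0476 0.1377]
side bottle 0.83 [ 0.4603 -0.0157  0.    ]
side bottle 0.29 [0.5253 0.3068 0.    ]
scene cap_grip 0.88 [ 0.4683 -0.0094  0.1377]
scene bottle 0.77 [0.4802 0.001  0.    ]
```

View pics/w4.png

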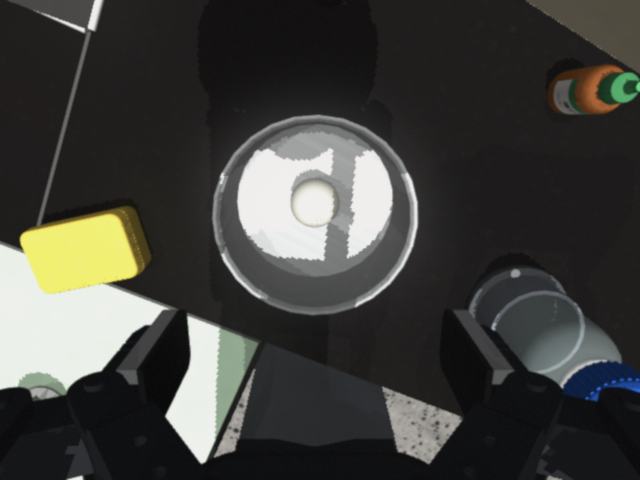

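The ball rests in the pot at (315,202), released. Now over the cap, unwinding the wrist for the long clockwise turn.

```bash
python3 -m creep '[[[-0.2,0.3,-0.8,0,0,-1.4,1],[-0.7,1.2,-1.6,0,0,-2.8,1],[-1.2,2.1,-1.6,0,0,-4.2,1],[-1.7,3,-1.6,0,0,-5.6,1],[-2.2,3.9,-1.6,0,0,-7,1],[-2.6,4.6,-1.6,0,0,-8.4,1],[-2.6,4.6,-1.6,0,0,-9.8,1],[-2.6,4.6,-1.6,0,0,-11.2,1],[-2.6,4.6,-1.6,0,0,-12.6,1],[-2.6,4.6,-1.6,0,0,-14,1]]]'
python3 -m creep '[[[0,0,0,0,0,-1.4,1],[0,0,0,0,0,-2.8,1],[0,0,0,0,0,-4.2,1],[0,0,0,0,0,-5.6,1],[0,0,0,0,0,-7,1],[0,0,0,0,0,-8.4,1],[0,0,0,0,0,-9.8,1],[0,0,0,0,0,-10,1],[0,0,0,0,0,-10,1]]]'
python3 - <<'E'
from h import *
np.set_printoptions(precision=4,suppress=True)
s=env.sense(); print(s["t"],s["qpos"],s["position"],s["eef_rot"])
p=env.capture("wrist"); save(p,"w5.png")
for d in env.outline_of(p,"cap"):
    m=d["mask"].astype(np.uint8);c=max(cv2.findContours(m,0,1)[0],key=len)[:,0]
    X=np.array([atz(p,q,.1515)[:2] for q in c]); print(d["conf"],cv2.boundingRect(m),cv2.minEnclosingCircle(X.astype(np.float32)))
for d in env.place_of(p,"cap_grip"): print(d["conf"],d["centre"],atz(p,d["centre"],.1377))
for d in env.place_of(p,"bottle"): print(d["conf"],d["centre"],atz(p,d["centre"],0))
E
```

```text
t: 11.15
position: [0.4688, -0.0059, 0.2985]
eef_rot: [0.593, 0.805, 0.0, 0.0]
contact_force: [0.0, 0.3, -0.4]
finger_gap: 0.0853
grasp_force: 0.0
t: 12.05
position: [0.4689, -0.0057, 0.2984]
eef_rot: [0.115, 0.993, 0.0, 0.0]
contact_force: [0.6, 0.0, -0.1]
finger_gap: 0.0853
grasp_force: 0.0
12.05 [-0.0847 -0.2433  1.4591 -0.      1.9256 -1.4243] [ 0.4689 -0.0057  0.2984] [0.1153 0.9933 0.     0.0001]
0.47 (518, 143, 49, 43) ((0.4642019271850586, 0.14252015948295593), 0.015532922931015491)
0.83 [315.0, 220.9] [ 0.4698 -0.0064  0.1377]
0.31 [528.2, 164.2] [0.4646 0.1404 0.1377]
0.73 [312.0, 188.2] [ 0.4706 -0.0096  0.    ]
```

View pics/w5.png

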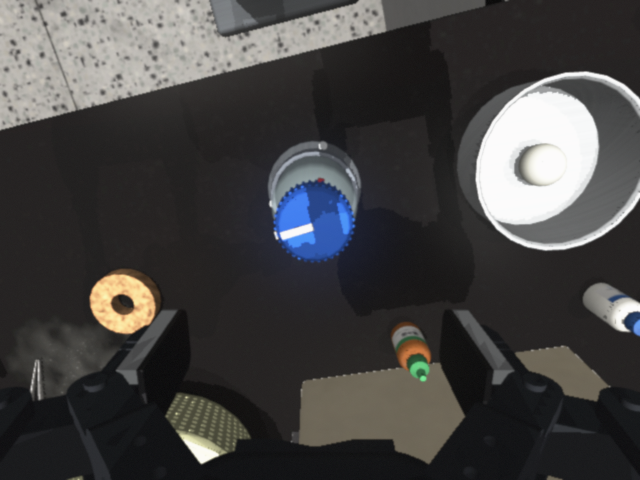

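Cap centre is at (314,221), the stripe's outer end at (280,236) and the red mark at (320,181). The cap sits roughly 100° counterclockwise of its stop. Computing the centre and the stripe angle.

```bash
python3 - <<'E'
from h import *
np.set_printoptions(precision=4,suppress=True)
p=env.capture("wrist"); im=cv2.cvtColor(p["image"],cv2.COLOR_RGB2HSV).astype(int); sub=np.zeros((480,640),bool); sub[165:275,260:370]=1
blue=((im[...,0]>100)&(im[...,0]<130)&(im[...,1]>120)&(im[...,2]>60)&sub).astype(np.uint8)
c=max(cv2.findContours(blue,0,1)[0],key=len)[:,0]
X=np.array([atz(p,q,.1505)[:2] for q in c],np.float32); (cx,cy),r=cv2.minEnclosingCircle(X); print("centre",cx,cy,r)
w=((im[...,1]<60)&(im[...,2]>170)&sub&(cv2.morphologyEx(blue,3,np.ones((25,25)))>0))
red=(((im[...,0]<8)|(im[...,0]>172))&(im[...,1]>120)&(im[...,2]>60)&sub)
W=np.array([atz(p,(x,y),.1505)[:2] for y,x in np.argwhere(w)]);Rr=np.array([atz(p,(x,y),.119)[:2] for y,x in np.argwhere(red)])
print(len(W),len(Rr),W.mean(0),Rr.mean(0))
a=np.arctan2(*(W.mean(0)-[cx,cy])[::-1]);b=np.arctan2(*(Rr.mean(0)-[cx,cy])[::-1]);print(a,b,(a-b)%(2*np.pi))
print(tool([cx,cy,.14]))
E
```

```text
centre 0.46769875288009644 -0.006769861560314894 0.02797388657927513
256 9 [ 0.4706 -0.0192] [0.4457 0.0029]
-1.3408676662640762 2.7291416414951275 2.2131759994203826
[ 0.0218 -0.0338  3.9565]
```

```bash
python3 -m creep '[[[0.02,-0.03,1.2,0,0,0,1],[0.02,-0.03,2.4,0,0,0,1],[0.02,-0.03,3.4,0,0,0,1],[0.02,-0.03,3.95,0,0,0,1],[0.02,-0.03,3.95,0,0,0,0.9],[0.02,-0.03,3.95,0,0,0,0.5],[0.02,-0.03,3.95,0,0,0,0.5],[0.02,-0.03,3.95,0,0,0,0.5],[0.02,-0.03,3.95,0,0,0,0.5]]]' 50
python3 -c "
from h import *
s=env.sense();print(s['qpos'],s['position'],s['contact_force'],s['moment'])"
```

```text
t: 13.2
position: [0.4689, -0.0063, 0.143]
eef_rot: [0.114, 0.994, 0.0, 0.002]
contact_force: [-1.6, 1.9, 7.0]
finger_gap: 0.0506
grasp_force: 52.3
[-8.65662248e-02 -2.67044011e-01  1.75414780e+00  7.96879918e-04
  1.65030679e+00 -1.42944269e+00] [ 0.4688876  -0.00630563  0.14302308] [-1.55309877  1.88791717  6.96041864] [0.40774001 0.17498941 0.05860502]
```

```bash
python3 -m creep '[[[0,0,0,0,0,1,0.5],[0,0,0,0,0,2,0.5],[0,0,0.01,0,0,3,0.5],[0,0,0.01,0,0,4,0.5],[0,0,0.01,0,0,5,0.5],[0,0,0.01,0,0,6,0.5],[0,0,0.01,0,0,7,0.5],[0,0,0.01,0,0,8,0.5],[0,0,0.02,0,0,9,0.5],[0,0,0.02,0,0,10,0.5]]]'
cat > m.py <<'E'
from h import *
np.set_printoptions(precision=3,suppress=True)
s=env.sense();e=R.from_quat(s["eef_rot"]).as_matrix()
print(s['qpos'][5],np.degrees(np.arctan2(e[1,0],e[0,0])),s['position'],s['contact_force'],s['moment'],s['joint_efforts'][5])
E
python3 m.py
```

```text
t: 14.2
position: [0.4691, -0.0061, 0.1423]
eef_rot: [0.597, 0.802, 0.002, 0.002]
contact_force: [0.0, 3.1, 6.1]
finger_gap: 0.0502
grasp_force: 52.4
-0.37802741440284454 106.71887093657236 [ 0.469 -0.006  0.142] [0.025 3.143 6.088] [0.489 0.118 0.09 ] -1.2521406635642052
```

```bash
python3 -m creep '[[[0,0,0,0,0,1,0.5],[0,0,0,0,0,2,0.5],[0,0,0.01,0,0,3,0.5],[0,0,0.01,0,0,4,0.5],[0,0,0.01,0,0,4,0.5]]]'; python3 m.py; python3 -m creep '[[[0,0,0,0,0,0.5,0.5],[0,0,0,0,0,1,0.5],[0,0,0,0,0,1.5,0.5],[0,0,0,0,0,1.5,0.5]]]'; python3 m.py
```

```text
t: 14.7
position: [0.4693, -0.006, 0.1421]
eef_rot: [0.75, 0.661, 0.002, 0.001]
contact_force: [0.7, 3.1, 7.0]
finger_gap: 0.051
grasp_force: 52.3
0.03977512252247643 82.77880826281863 [ 0.469 -0.006  0.142] [0.718 3.118 6.959] [ 0.654  0.062 -0.103] 0.7839087769389153
t: 15.1
position: [0.4693, -0.006, 0.142]
eef_rot: [0.799, 0.601, 0.002, 0.001]
contact_force: [1.1, 4.2, 7.2]
finger_gap: 0.0508
grasp_force: 52.3
0.19525888715568135 73.87096118524241 [ 0.469 -0.006  0.142] [1.143 4.199 7.185] [ 0.568 -0.047 -0.001] 0.40297122672200203
```

```bash
for i in 1 2 3; do python3 -m creep '[[[0,0,0,0,0,0.4,0.5],[0,0,0,0,0,0.8,0.5],[0,0,0,0,0,0.8,0.5]]]' | grep t:; python3 m.py; done
```

```text
t: 15.4
eef_rot: [0.824, 0.567, 0.003, 0.001]
0.2787049560955746 69.08917154092272 [ 0.469 -0.006  0.142] [1.831 3.538 6.757] [ 0.606 -0.037 -0.015] 0.3453804552555084
t: 15.7
eef_rot: [0.847, 0.532, 0.003, 0.001]
0.36249750196661645 64.28917004145858 [ 0.469 -0.006  0.142] [1.865 4.815 5.892] [ 0.598 -0.109  0.002] 0.3454464767128229
t: 16.0
eef_rot: [0.868, 0.496, 0.003, 0.001]
0.4462962564124649 59.487530578114026 [ 0.469 -0.006  0.142] [0.266 3.715 6.227] [ 0.603 -0.133 -0.002] 0.34554585814476013
```

```bash
for i in 1 2 3 4; do python3 -m creep '[[[0,0,0,0,0,0.4,0.5],[0,0,0,0,0,0.8,0.5],[0,0,0,0,0,0.8,0.5]]]' | grep t:; python3 m.py; done
```

```text
t: 16.3
eef_rot: [0.888, 0.459, 0.003, 0.001]
0.5300683569697908 54.6853078104748 [ 0.469 -0.006  0.142] [1.598 3.804 4.755] [ 0.579 -0.137 -0.065] 0.3457272984087467
t: 16.6
eef_rot: [0.907, 0.422, 0.003, 0.001]
0.61382739744997 49.88471651115199 [ 0.469 -0.006  0.142] [2.188 2.687 5.505] [ 0.583 -0.269 -0.028] 0.345828915014863
t: 16.9
eef_rot: [0.923, 0.385, 0.003, 0.001]
0.6952290836190782 45.23509218005396 [ 0.469 -0.006  0.142] [1.656 3.219 6.576] [ 0.394 -0.247  1.415] 1.817530207335949
t: 17.2
eef_rot: [0.939, 0.345, 0.002, 0.001]
0.7796394052652286 40.382921927819105 [ 0.469 -0.006  0.142] [0.561 1.727 5.898] [ 0.197 -0.089  0.987] 1.3933702558279037
```

The stop showed at yaw ≈45° (moment 1.4 N m), and the pads then slipped slightly on the bottomed cap. Backing off 90° from the current angle.

```bash
python3 -m creep '[[[0,0,0,0,0,-0.5,0.5],[0,0,0,0,0,-1.4,0.5],[0,0,0,0,0,-2.4,0.5],[0,0,-0.01,0,0,-3.4,0.5],[0,0,-0.01,0,0,-4.4,0.5],[0,0,-0.01,0,0,-5.4,0.5],[0,0,-0.01,0,0,-6.4,0.5],[0,0,-0.01,0,0,-7.4,0.5],[0,0,-0.02,0,0,-8.4,0.5],[0,0,-0.02,0,0,-9.4,0.5]]]' | grep t:; python3 m.py; python3 -m creep '[[[0,0,0,0,0,-1,0.5],[0,0,0,0,0,-2,0.5],[0,0,0,0,0,-3,0.5],[0,0,0,0,0,-4,0.5],[0,0,-0.01,0,0,-5,0.5],[0,0,-0.01,0,0,-5.4,0.5],[0,0,-0.01,0,0,-5.6,0.5],[0,0,-0.01,0,0,-5.6,0.5]]]'; python3 m.py
python3 - <<'E'
from h import *
p=env.capture("wrist"); save(p,"w6.png")
E
```

```text
t: 18.2
eef_rot: [0.663, 0.749, 0.002, 0.002]
-0.20828028901176573 96.97055417343994 [ 0.469 -0.006  0.142] [0.762 2.439 5.735] [ 0.438 -0.109 -0.096] 1.2448826059699059
t: 19.0
position: [0.4692, -0.0064, 0.1427]
eef_rot: [0.42, 0.908, 0.001, 0.002]
contact_force: [1.9, 1.9, 4.2]
finger_gap: 0.0503
grasp_force: 55.3
-0.7908616789232428 130.35033450834223 [ 0.469 -0.006  0.143] [1.938 1.929 4.248] [ 0.434 -0.209 -0.048] -0.24438165128231049
```

View pics/w6.png

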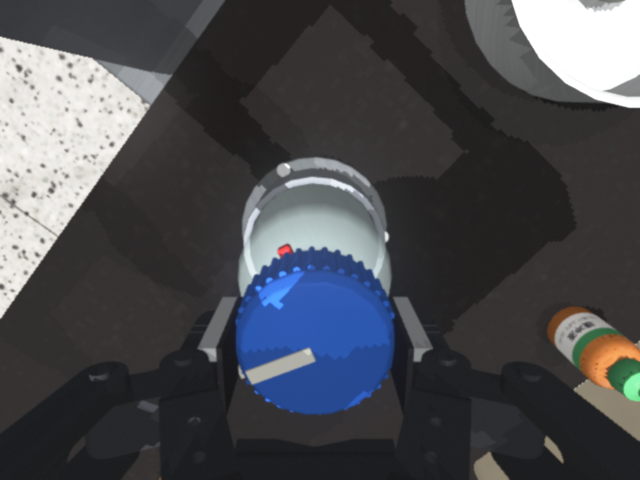

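```bash
python3 - <<'E'
from h import *
p=env.capture("wrist"); ctr=np.array([.4688,-.0066])
zt=.1235+.001+.026
a,b=[atz(p,q,zt)[:2] for q in((313,354),(244,378))]; m=atz(p,(285,250),.119)[:2]
ang=lambda v:np.degrees(np.arctan2(v[1],v[0]))
print(a,b,m,ang(b-a),ang(b-ctr),ang(m-ctr),np.hypot(*(m-ctr)),np.hypot(*(b-ctr)))
print((ang(b-a)-ang(m-ctr))%360,(ang(b-ctr)-ang(m-ctr))%360)
E
```

```text
[ 0.46930324 -0.00771578] [ 0.45816015 -0.02844539] [0.44620299 0.0037395 ] -118.26000724819812 -115.96851383231851 155.41304042291827 0.024850155672962348 0.024298712325914747
86.32695232888364 88.61844574476322
```

```bash
python3 -m creep '[[[0,0,0,0,0,-0.25,0.5],[0,0,0,0,0,-0.25,0.5],[0,0,0,0,0,-0.25,0.5]]]'; python3 m.py
python3 -c "
from station import env
print(env.finish_job())"
```

```text
t: 19.4
position: [0.4692, -0.0064, 0.1427]
eef_rot: [0.408, 0.913, 0.001, 0.002]
contact_force: [1.8, 2.9, 4.8]
finger_gap: 0.0503
grasp_force: 55.3
-0.8165613526413643 131.82334942703366 [ 0.469 -0.006  0.143] [1.79  2.865 4.795] [ 0.463 -0.23   0.003] -0.03789244336076081
the job is handed in; nothing more can be done
None
```

The job is handed in at about 19.4 s of the 67 s: the ball was set down and released in the steel pot, and the cap was screwed to its stop, backed off about a quarter turn (91° by the wrist; the camera read 86–89° before a last 1.5° nudge) and is still gripped; no verdict came back.

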